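Top up the module tray, then hold the dry box open

ROBOT

A 6-joint arm with a two-finger parallel gripper is mounted at the origin on the work surface. World frame = base frame: x ahead of the robot, y to its left, z up, the work surface at z = 0. Lengths are in mm, angles in degrees, forces in N, time in s.
With the tool pointing down it reaches from about 325 to 925 mm from the base axis. Payload 3.1 kg.
Tool frame: the origin (TCP) lies between the finger pads, 19 mm behind the fingertips; this is the grasp point; z points along the fingers, y is the line along which they close (so a half turn about z gives the same grasp; the last joint's range is limited). The gripper opens to 85 mm and grips with 20 to 120 N. Pads are 22 mm wide; open, the fingers measure 114 mm over their backs; the gripper's body (76 mm by 85 mm) begins 54 mm behind the grasp point. The pads swing forward as they close: fully open they stand 13 mm farther back than shut.
Start: joints at [60.665, 12.427, 92.441, -0, 75.132, -6.429], TCP at [243.254, 575.731, 250] pointing down, gripper open.
Joint ranges: [-157.48, 157.48], [-44.54, 120.13], [17.64, 146.25], [-64.5, 244.5], [7.68, 150.69], [-147.95, 147.95]. Speed limits (degrees/s): [159.86, 159.86, 180, 180, 180, 180].

INTERFACE

Orientations are given as [roll, pitch, yaw] about the fixed x, y, z axes, in that order (R = Rz(yaw) Ry(pitch) Rx(roll)).
In Python, from station import * gives the robot as it stands. Calls block until the motion is done:
- goto(position, orientation): joint-space move of the TCP to a pose.
- move_l(position, attitude=None, speed=150): straight line of the TCP; attitude=None keeps the orientation; speed is the mean speed in mm/s.
- move_j(angles): joint-space move.
- grip(opening, squeeze=None): finger opening in mm; squeeze is the grip in N (None keeps the last); returns when the fingers have stopped.
- wait(seconds).
- solve_ik(position, orientation): joint angles nearest the present ones, or None.
- get_obs(): the state.
- get_image(name): name is "scene" or "top"; returns the picture (384x512x3 uint8, red, green, blue); there is no depth.
- get_calibration(name): a dict with "fx", "fy", "cx", "cy" (pixels), "D" ([k1, k2, p1, p2, k3] as OpenCV has them; the pictures are not rectified), "R" (3x3) and "t" (3): a world point X has camera coordinates R X + t. Camera axes: x right, y down, z forward; pixel columns grow to the right and rows downward; lengths in mm; the calibration is good to about 2 mm. A picture is of the moment at which its call begins. get_calibration takes no time and is no camera call.
A pose or a line that the arm cannot do raises Unreachable and nothing moves.
- sign_off(): hands the job in; it is judged then, once.
Trained networks look in the newest picture that a camera, given by its name, has taken for a name from the list of things; names that differ only in an ending like _2 or _b are one class to them, and where a whole thing is asked for, a point or a joint stands for the part that bears it (a point fixed in the world has none). Each returns a list of dicts, best first, with "score" (0 to 1); they miss things now and then, are a little off and sometimes report something else, mostly with a low value. They report only what shows in the picture. A call takes as long as a camera call. They do not tell look-alikes from the thing itself.
- spot_in(name, camera): "extent" ([centre column, centre row, width, height] in pixels, round what is visible of it).
- regions_of(name, camera): "region" (384x512 bool, what is visible of it) and "extent" ([centre column, centre row, width, height] in pixels, round what is visible of it).
The state is a dict: "t": time; "joint_pos": joint angles; "qvel": joint speeds; "effort": joint torques, N m; "tcp_pos": TCP position; "ee_rot": TCP orientation; "wrist_force": force on the tool from outside, world axes, zero at the start; "moment": the same for the moment, N m; "grip_width": finger opening in mm; "grip_force": force on a finger pad.
Only numpy, scipy, OpenCV 4.12 (cv2) and the standard library are available. Lean on these libraries where they do the work, as an engineer would, in place of code of your own. Each camera call takes 0.05 s, during which the arm holds its last target. There are 200 camera calls.

TASK

Stand the two spare power modules in the two empty pockets of the tray, fully down, and leave the other modules and everything else on the table where they are. Then lift the lid of the dry box by its bar handle and hold it open at 60 degrees, give or take 6, so that a colleague can put the tray inside. The lid falls if let go: finish while still holding it steady at that angle.

Things in the scene. Friction and masses are not known exactly. Their poses are not given: they have to be found in the camera images.
- tray: plain grey tray fixed to the green work top, 130 (own x) x 224 (own y) x 20 mm high, with six rectangular pockets 15 mm deep (floor 5 mm above the work top), in two rows of three. Each pocket is 40 mm along the tray's x and 32 mm along its y. Pocket pitch 56 mm along x, 72 mm along y. Origin: centre of its underside; z up
- tray_hole0 (a point): mouth of tray pocket 0: its centre, level with the tray's top face, 20 mm above the work top; axes as the tray's. The pocket may be empty or hold a module
- tray_hole1 (a point): mouth of tray pocket 1: its centre, level with the tray's top face, 20 mm above the work top; axes as the tray's. The pocket may be empty or hold a module
- tray_hole2 (a point): mouth of tray pocket 2: its centre, level with the tray's top face, 20 mm above the work top; axes as the tray's. The pocket may be empty or hold a module
- tray_hole3 (a point): mouth of tray pocket 3: its centre, level with the tray's top face, 20 mm above the work top; axes as the tray's. The pocket may be empty or hold a module
- tray_hole4 (a point): mouth of tray pocket 4: its centre, level with the tray's top face, 20 mm above the work top; axes as the tray's. The pocket may be empty or hold a module
- tray_hole5 (a point): mouth of tray pocket 5: its centre, level with the tray's top face, 20 mm above the work top; axes as the tray's. The pocket may be empty or hold a module
- module1: black box-shaped power module with a thin grey band and a bright plate on top, 36 (own x) x 28 (own y) x 50 mm tall, 50 to 100 g; origin: centre of its underside, z up. It already sits in one of the tray's pockets (its long side along the tray's x) and sticks out 35 mm above the tray; it is to stay there
- module2: black box-shaped power module with a thin grey band and a bright plate on top, 36 (own x) x 28 (own y) x 50 mm tall, 50 to 100 g; origin: centre of its underside, z up. It already sits in one of the tray's pockets (its long side along the tray's x) and sticks out 35 mm above the tray; it is to stay there
- module3: black box-shaped power module with a thin grey band and a bright plate on top, 36 (own x) x 28 (own y) x 50 mm tall, 50 to 100 g; origin: centre of its underside, z up. It already sits in one of the tray's pockets (its long side along the tray's x) and sticks out 35 mm above the tray; it is to stay there
- module4: black box-shaped power module with a thin grey band and a bright plate on top, 36 (own x) x 28 (own y) x 50 mm tall, 50 to 100 g; origin: centre of its underside, z up. It already sits in one of the tray's pockets (its long side along the tray's x) and sticks out 35 mm above the tray; it is to stay there
- spare1: black box-shaped power module with a thin grey band and a bright plate on top, 36 (own x) x 28 (own y) x 50 mm tall, 50 to 100 g; origin: centre of its underside, z up. A spare, the same as those in the tray, standing upright on the work top between tray and box; it goes into an empty pocket, either way round
- spare2: black box-shaped power module with a thin grey band and a bright plate on top, 36 (own x) x 28 (own y) x 50 mm tall, 50 to 100 g; origin: centre of its underside, z up. A spare, the same as those in the tray, standing upright on the work top between tray and box; it goes into an empty pocket, either way round
- drybox: black dry-storage box fixed to the work top, 170 (own x) x 240 (own y) x 85 mm high, walls 5 mm, with a grey lid hinged along its far (+x) rim. Origin: centre of its underside; z up; its front faces its own -x, towards the robot
- lid (a joint): angle of the dry box's lid in rad: 0 shut (as at the start), grows as the front edge is lifted, 1.047 is 60 degrees, stop at 1.9. The lid (8 mm thick, 300 to 650 g, 1 to 4 N to lift at the handle) swings freely: let go below about 90 degrees it falls shut, beyond it falls open
- lid_handle (a point): middle of the lid's handle: a round steel bar 12 mm thick and 110 mm long, along the box's y, standing out 45 mm in front of the lid's front edge in the plane of the lid (two arms at its ends carry it); shut, it is 89.5 mm above the work top, with free space under it and 39 mm between bar and box front. The point moves and turns with the lid
- lid_hinge (a point): point on the lid's hinge axis (in its middle, at the underside of the lid), 215 mm from the handle's middle; the axis runs along the box's y, and turning about +y opens the lid
- capacitor: bystander: round aluminium capacitor can, 36 mm across, 50 mm tall, standing among the spares; not a module; origin at its underside
- tent: bystander: blank yellow folded table sign, 70 x 60 x 70 mm; origin at its underside
- reel: bystander: component reel lying flat, 178 mm across, 12 mm thick; origin at its underside
- screwdriver: bystander: screwdriver lying near the robot; its own x is its length
- tape: bystander: roll of clear tape lying flat, 84 mm across, 20 mm high; origin at its underside
- dispenser: bystander: white dispenser bottle, 60 mm across, 130 mm tall; origin at its underside
- scanner: bystander: hand scanner lying flat, about 145 x 45 x 40 mm; origin at the underside of its head
There are look-alikes about, which are no part of the job. What is shaped like the spare2 but red is not meant.

How it is judged (in metres and radians):
On the way, in this order (a step that is already met when the one before it is completed fails the run):
1. both spares stand fully down in pockets of the tray, released, the lid still shut (((horizontal distance between spare1 and tray_hole0 below 0.007 m and z of spare1 in the frame of tray_hole0 below -0.011 m) or (horizontal distance between spare1 and tray_hole1 below 0.007 m and z of spare1 in the frame of tray_hole1 below -0.011 m) or (horizontal distance between spare1 and tray_hole2 below 0.007 m and z of spare1 in the frame of tray_hole2 below -0.011 m) or (horizontal distance between spare1 and tray_hole3 below 0.007 m and z of spare1 in the frame of tray_hole3 below -0.011 m) or (horizontal distance between spare1 and tray_hole4 below 0.007 m and z of spare1 in the frame of tray_hole4 below -0.011 m) or (horizontal distance between spare1 and tray_hole5 below 0.007 m and z of spare1 in the frame of tray_hole5 below -0.011 m)) and ((horizontal distance between spare2 and tray_hole0 below 0.007 m and z of spare2 in the frame of tray_hole0 below -0.011 m) or (horizontal distance between spare2 and tray_hole1 below 0.007 m and z of spare2 in the frame of tray_hole1 below -0.011 m) or (horizontal distance between spare2 and tray_hole2 below 0.007 m and z of spare2 in the frame of tray_hole2 below -0.011 m) or (horizontal distance between spare2 and tray_hole3 below 0.007 m and z of spare2 in the frame of tray_hole3 below -0.011 m) or (horizontal distance between spare2 and tray_hole4 below 0.007 m and z of spare2 in the frame of tray_hole4 below -0.011 m) or (horizontal distance between spare2 and tray_hole5 below 0.007 m and z of spare2 in the frame of tray_hole5 below -0.011 m)) and distance of each of module1, module2, module3, module4 from where it was at the start of the episode below 0.008 m and angle between each of spare1, spare2's own z axis and vertical below 0.12 rad and linear speed of each of spare1, spare2 below 0.03 m/s and contact force between the fingers and spare1 below 0.2 N and contact force between the fingers and spare2 below 0.2 N and value of joint lid below 0.15 rad), for 0.2 s.
2. the lid is lifted past 45 degrees by its handle (value of joint lid above 0.785 rad and distance between the grasp point and lid_handle below 0.06 m), for 0.1 s.
At the end, for the whole second after the job is handed in: Spares in pockets (over 11 mm deep, within 7 mm of centre), upright (0.12 rad), at rest; other modules within 8 mm of their start; fingers hold the lid by its handle (TCP within 60 mm of its middle, over 0.5 N) at 60 +- 6 degrees, under 0.1 rad/s; no bystander touches the box (((horizontal distance between spare1 and tray_hole0 below 0.007 m and z of spare1 in the frame of tray_hole0 below -0.011 m) or (horizontal distance between spare1 and tray_hole1 below 0.007 m and z of spare1 in the frame of tray_hole1 below -0.011 m) or (horizontal distance between spare1 and tray_hole2 below 0.007 m and z of spare1 in the frame of tray_hole2 below -0.011 m) or (horizontal distance between spare1 and tray_hole3 below 0.007 m and z of spare1 in the frame of tray_hole3 below -0.011 m) or (horizontal distance between spare1 and tray_hole4 below 0.007 m and z of spare1 in the frame of tray_hole4 below -0.011 m) or (horizontal distance between spare1 and tray_hole5 below 0.007 m and z of spare1 in the frame of tray_hole5 below -0.011 m)) and ((horizontal distance between spare2 and tray_hole0 below 0.007 m and z of spare2 in the frame of tray_hole0 below -0.011 m) or (horizontal distance between spare2 and tray_hole1 below 0.007 m and z of spare2 in the frame of tray_hole1 below -0.011 m) or (horizontal distance between spare2 and tray_hole2 below 0.007 m and z of spare2 in the frame of tray_hole2 below -0.011 m) or (horizontal distance between spare2 and tray_hole3 below 0.007 m and z of spare2 in the frame of tray_hole3 below -0.011 m) or (horizontal distance between spare2 and tray_hole4 below 0.007 m and z of spare2 in the frame of tray_hole4 below -0.011 m) or (horizontal distance between spare2 and tray_hole5 below 0.007 m and z of spare2 in the frame of tray_hole5 below -0.011 m)) and distance of each of module1, module2, module3, module4 from where it was at the start of the episode below 0.008 m and angle between each of spare1, spare2's own z axis and vertical below 0.12 rad and linear speed of each of spare1, spare2 below 0.03 m/s and value of joint lid between 0.9425 and 1.1519 rad and velocity of joint lid between -0.1 and 0.1 rad/s and contact force between the fingers and drybox above 0.5 N and distance between the grasp point and lid_handle below 0.06 m and contact force between each of capacitor, tent, reel, screwdriver, tape, dispenser, scanner and drybox below 0.2 N); the arm keeps its last pose, push and grip.
It fails at once if a module already in the tray is shifted by more than 15 mm (distance of any of module1, module2, module3, module4 from where it was at the start of the episode above 0.015 m).
It fails at once if a bystander is shifted by more than 25 mm (distance of any of capacitor, tent, reel, screwdriver, tape, dispenser, scanner from where it was at the start of the episode above 0.025 m).
It also fails if it takes over 72 s, if anything falls off the work surface, if the arm or the gripper's body presses on something with over 40 N, if the wrist force passes 120 N, or if a joint passes its speed limit or range.

## Working session

There is one attempt and no reset: what is moved stays moved. The work goes in short steps, each a Python script; the robot and the scene stay as the last script left them, time stands still between calls to the robot, and variables do not carry over. Pictures are saved under pics/ and viewed, at most 10 in all, crops included, and the job is handed in when it is done.

```bash
mkdir -p pics; ls
python3 - <<'E'
from station import *
import cv2,numpy as np
for c in("scene","top"):
    im=get_image(c); cv2.imwrite(f"pics/{c}0.png",im[:,:,::-1])
    k=get_calibration(c); print(c,{a:np.round(b,3).tolist() for a,b in k.items()})
    for n in("spare1","tray","drybox","lid_handle","capacitor"):
        print(n,[(np.round(d["extent"]).astype(int).tolist(),round(d["score"],2)) for d in spot_in(n,c)])
E
```

```text
pics
scene {'fx': 382.788, 'fy': 382.788, 'cx': 251.355, 'cy': 190.034, 'D': [-0.071, 0.0, 0.0, 0.0, 0.0], 'R': [[0.409, 0.912, -0.011], [0.713, -0.327, -0.62], [-0.569, 0.246, -0.784]], 't': [-237.546, -350.053, 1758.32]}
spare1 [([233, 178, 10, 14], 0.58), ([266, 226, 10, 16], 0.54), ([279, 156, 9, 13], 0.52)]
tray [([308, 180, 64, 38], 0.93)]
drybox [([366, 158, 32, 25], 0.22)]
lid_handle [([180, 225, 85, 70], 0.7), ([307, 179, 67, 38], 0.2)]
capacitor [([267, 225, 10, 19], 0.65), ([251, 200, 10, 18], 0.62)]
top {'fx': 448.027, 'fy': 448.027, 'cx': 259.349, 'cy': 186.217, 'D': [0.057, 0.0, 0.0, 0.0, 0.0], 'R': [[-0.021, -1.0, -0.016], [-0.999, 0.021, -0.028], [0.028, 0.015, -0.999]], 't': [24.438, 559.345, 1431.666]}
spare1 [([270, 222, 8, 13], 0.69), ([260, 150, 6, 15], 0.41), ([354, 180, 91, 82], 0.3)]
tray [([186, 191, 77, 53], 0.85)]
drybox [([350, 177, 86, 84], 0.8), ([185, 200, 7, 10], 0.16)]
lid_handle [([351, 178, 89, 84], 0.84), ([352, 178, 92, 87], 0.47)]
capacitor [([187, 188, 74, 52], 0.39)]
```

Run:
```python
import cv2,numpy as np
a=cv2.imread("pics/top0.png")[100:280,120:420]
cv2.imwrite("pics/topc.png",cv2.resize(a,None,fx=2.6,fy=2.6,interpolation=cv2.INTER_CUBIC))
a=cv2.imread("pics/scene0.png")[100:290,120:390]
cv2.imwrite("pics/scenec.png",cv2.resize(a,None,fx=2.9,fy=2.9,interpolation=cv2.INTER_CUBIC))
```

```text
(no output)
```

View pics/topc.png

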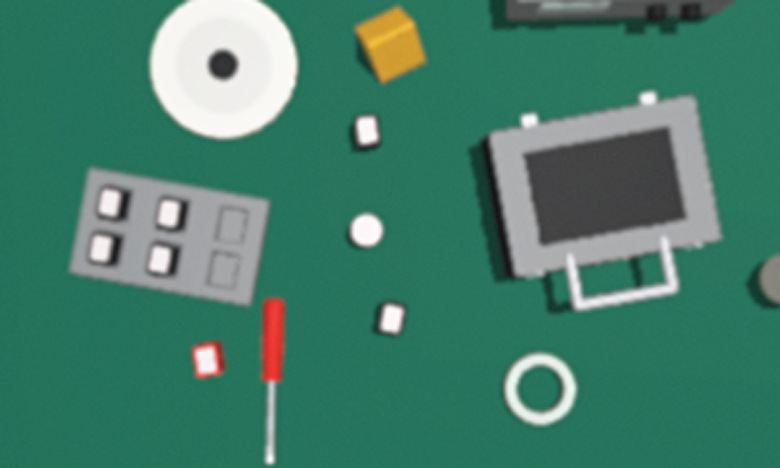

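View pics/scenec.png

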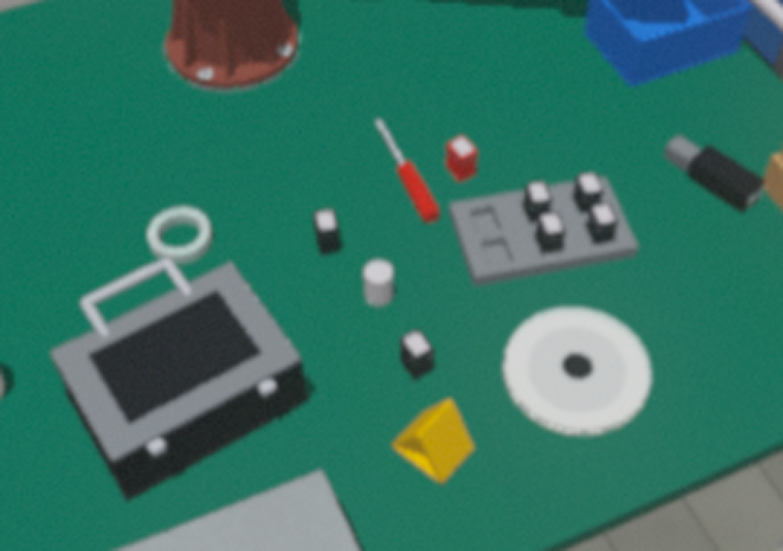

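The top view shows black spares at about (261,150) and (270,223), with the white round capacitor at (261,188) between them. The red look-alike is at (199,238), below the tray. The tray's empty pockets are at (209,187) and (206,204). The lid's handle bar runs from about (342,216) to (380,212). The spares are the black boxes with bright rectangular tops. The scene view confirms them at (233,179) and (264,222), and the red one at (279,155) is excluded.

```bash
cat > h.py <<'E'
from station import *
import cv2,numpy as np
from scipy.optimize import minimize,least_squares
K={c:get_calibration(c) for c in("scene","top")}
def cam(c):
    k=K[c]; return np.array([[k["fx"],0,k["cx"]],[0,k["fy"],k["cy"]],[0,0,1.]]),np.array(k["D"],float),np.array(k["R"],float),np.array(k["t"],float)
def proj(c,P):
    A,D,R,t=cam(c); return cv2.projectPoints(np.float64(P).reshape(-1,1,3),cv2.Rodrigues(R)[0],t,A,D)[0].reshape(-1,2)
def unproj(c,uv,z):
    A,D,R,t=cam(c); n=cv2.undistortPoints(np.float64(uv).reshape(-1,1,2),A,D).reshape(-1,2)
    d=np.c_[n,np.ones(len(n))]@R; o=-R.T@t
    return o+d*((z-o[2])/d[:,2])[:,None]
def plate(im,c,uv,r=9,th=150):
    """sub-pixel centre and long axis of the bright plate near uv"""
    u,v=np.round(uv).astype(int); w=im[v-r:v+r+1,u-r:u+r+1].min(2).astype(np.uint8)
    n,l,s,ce=cv2.connectedComponentsWithStats((w>th-30).astype(np.uint8))
    i=1+np.argmin(np.hypot(*(ce[1:]-r).T)); m=cv2.dilate((l==i).astype(np.uint8),np.ones((3,3)))
    W=np.clip((w-70.)/130,0,1)*m; yy,xx=np.mgrid[-r:r+1,-r:r+1]
    return np.array([u+(W*xx).sum()/W.sum(),v+(W*yy).sum()/W.sum()]),W,np.c_[(u+xx).ravel(),(v+yy).ravel()]
def plate_pose(im,c,uv,z):
    p,W,px=plate(im,c,uv); X=unproj(c,px,z)[:,:2]; w=W.ravel(); m=(w@X)/w.sum()
    C=((X-m)*w[:,None]).T@(X-m)/w.sum(); e,V=np.linalg.eigh(C)
    return m,np.degrees(np.arctan2(V[1,1],V[0,1]))%180,np.sqrt(12*e)
def boxhull(x,y,yaw,sx,sy,z0,z1):
    a=np.radians(yaw); R=np.array([[np.cos(a),-np.sin(a)],[np.sin(a),np.cos(a)]])
    q=np.array([[i*sx/2,j*sy/2] for i,j in((1,1),(-1,1),(-1,-1),(1,-1))])@R.T+[x,y]
    return np.array([[*p,z] for z in(z0,z1) for p in q])
E
python3 - <<'E'
from h import *
ims={c:get_image(c) for c in K}
tops={"A":(260.8,150),"B":(270.4,222.7),"m1":(162.7,178),"m2":(185,182),"m3":(159,196),"m4":(182,200)}
for n,uv in tops.items():
    z=50 if n in"AB" else 55
    for c in("top","scene"):
        if c=="scene": uv=proj(c,[*X,z])[0]
        r=plate_pose(ims[c],c,uv,z)
        if c=="top": X=r[0]
        print(n,c,*[np.round(q,1) for q in r])
# tray: polygon over top face, soft non-green mask
g={}
for c in K:
    f=ims[c].astype(float); g[c]=np.clip((f[...,1]-f[...,0])/75.,0,1)   # 1 = green
def cost(p,cs,dims,roi):
    s=0
    for c in cs:
        hull=cv2.convexHull(np.float32(proj(c,boxhull(*p,*dims))))
        x0,y0=roi[c][:2]; S=8; m=np.zeros(((roi[c][3]-y0)*S,(roi[c][2]-x0)*S),np.float32)
        cv2.fillConvexPoly(m,np.int32(np.round(((hull-[x0-.0+-.5,y0-.5])*S)*16)),1,shift=4)
        m=cv2.GaussianBlur(cv2.resize(m,None,fx=1/S,fy=1/S,interpolation=cv2.INTER_AREA),(0,0),.7)
        s+=((1-g[c][y0:roi[c][3],x0:roi[c][2]]-m)**2).sum()
    return s
X=unproj("top",[(186,191)],20)[0]
pt=[X[0],X[1],-10]
roi={"top":(140,156,230,226),"scene":(270,152,348,206)}
for yaw0 in(-12,12):
  for cs in(["top"],["scene"],["top","scene"]):
    r=minimize(cost,[X[0],X[1],yaw0],(cs,(130,224,0,20),roi),method="Nelder-Mead",options=dict(initial_simplex=[[X[0],X[1],yaw0],[X[0]+8,X[1],yaw0],[X[0],X[1]+8,yaw0],[X[0],X[1],yaw0+6]]))
    print(cs,np.round(r.x,2),round(r.fun,1))
b=unproj("top",[(342.3,216.5),(380.4,211.5)],89.5); print("bar",np.round(b,1),np.linalg.norm(b[0]-b[1]))
b=unproj("scene",[(120+82/2.9,100+303/2.9),(120+168/2.9,100+264/2.9)],89.5); print("bar",np.round(b,1))
l=unproj("top",[(120+x/2.6,100+y/2.6) for x,y in((488,135),(693,98),(722,240),(515,277))],93);print("lid",np.round(l,1))
E
```

```text
A top [673.1   5.1] 5.6 [24.2 32.5]
A scene [673.4   4.4] 3.1 [22.9 30.6]
B top [446.2 -19.8] 167.6 [24.2 32.1]
B scene [446.9 -20.7] 166.5 [22.5 31.8]
m1 top [591.  313.2] 25.2 [58.7 59.6]
m1 scene [589.4 321.2] 172.7 [34.  90.5]
m2 top [577.1 244.7] 25.3 [58.6 59.4]
m2 scene [575.1 257.5] 170.7 [48.  87.4]
m3 top [534.5 326.7] 25.0 [56.4 59.6]
m3 scene [551.2 328.1] 0.9 [30.9 66.9]
m4 top [520.6 254.9] 42.5 [57.6 60.1]
m4 scene [536.6 261.4] 2.8 [41.1 62.2]
['top'] [550.49 251.12 -11.59] 125.5
['scene'] [549.44 250.1  -11.11] 145.4
['top', 'scene'] [550.31 250.82 -11.46] 273.1
['top'] [550.38 250.96 -11.53] 125.7
['scene'] [549.47 250.1  -10.87] 145.3
['top', 'scene'] [550.25 250.64 -11.33] 273.1
bar [[ 460.9 -236.5   89.5]
 [ 473.7 -350.4   89.5]] 114.59776374627192
bar [[ 479.8 -348.1   89.5]
 [ 465.9 -235.2   89.5]]
lid [[ 657.8 -137.    93. ]
 [ 694.9 -373.8   93. ]
 [ 530.2 -402.2   93. ]
 [ 492.3 -164.2   93. ]]
```

```bash
cat >> h.py <<'E'
def best(p,yaw,q0=None):
    """yaw or yaw+180, the one with less last-joint travel"""
    o=[]
    for y in(yaw,yaw-180,yaw+180):
        q=solve_ik(list(p),[180,0,y])
        if q is not None:o.append((abs(q[5]),y))
    return min(o)[1]
E
python3 - <<'E'
from h import *
import h
ims={c:get_image(c) for c in K}
tops={"m1":(162.7,178),"m2":(185,182),"m3":(159,196),"m4":(182,200)}
f=ims["top"].min(2); print(f[178:180,190:205].tolist())
P=[]
for n,uv in tops.items():
    for c in K:
        w=ims[c].min(2).astype(float)
        if c=="scene": uv=proj(c,[*X,55])[0]
        u,v=np.round(uv).astype(int); r=6; px=np.array([(a,b) for b in range(v-r,v+r+1) for a in range(u-r,u+r+1)])
        W=np.clip((w[px[:,1],px[:,0]]-175)/60,0,1); X=unproj(c,[(W@px)/W.sum()],55)[0,:2]
        if c=="scene": P.append((Xs+X)/2)
        Xs=X; 
        print(n,c,np.round(X,1))
        if c=="scene": X=Xs
    # keep order top->scene
P=np.array(P); print(np.round(P,1))
a=np.radians(-11.4);R=np.array([[np.cos(a),-np.sin(a)],[np.sin(a),np.cos(a)]])
print("long dir yaw", np.degrees(np.arctan2(*(P[0]-P[2])[::-1])),np.degrees(np.arctan2(*(P[1]-P[3])[::-1])), "y-dir",np.degrees(np.arctan2(*(P[0]-P[1])[::-1]))-90,np.degrees(np.arctan2(*(P[2]-P[3])[::-1]))-90)
print("tray centre", P.mean(0)-R@[0,36])
for nm,p,y in(("A",(673,5,38),4.5),("B",(446.5,-20,38),-13),("h",(508,186,42),-11.4)):
  for q in(y,y-180,y+180):
    s=solve_ik(list(p),[180,0,q]); print(nm,q,None if s is None else np.round(s))
print(get_obs()["ee_rot"])
E
```

```text
[[54, 59, 100, 140, 160, 165, 163, 164, 164, 163, 162, 163, 164, 164, 158], [42, 52, 103, 144, 163, 164, 164, 163, 163, 163, 163, 163, 164, 160, 149]]Traceback (most recent call last):
  File "<stdin>", line 10, in <module>
NameError: name 'X' is not defined
```

Run:
```python
from h import *
ims={c:get_image(c) for c in K}
tops={"m1":(162.7,178),"m2":(185,182),"m3":(159,196),"m4":(182,200)}
P={"top":[],"scene":[]}
for n,uv in tops.items():
    for c in P:
        w=ims[c].min(2).astype(float)
        if c=="scene": uv=proj(c,[*X,55])[0]
        u,v=np.round(uv).astype(int); r=6; px=np.array([(a,b) for b in range(v-r,v+r+1) for a in range(u-r,u+r+1)])
        W=np.clip((w[px[:,1],px[:,0]]-180)/50,0,1); X=unproj(c,[(W@px)/W.sum()],55)[0,:2]; P[c].append(X)
a=np.radians(-11.4);R=np.array([[np.cos(a),-np.sin(a)],[np.sin(a),np.cos(a)]])
an=lambda d:np.degrees(np.arctan2(d[1],d[0])).round(2)
for c,p in P.items(): print(c,np.round(p,1).tolist(),an(p[0]-p[2]),an(p[1]-p[3]),an(p[0]-p[1])-90,an(p[2]-p[3])-90,"centre",np.mean(p,0)-R@[0,36])
for nm,p,y in(("A",(673,5,38),4.5),("B",(446.5,-20,38),-13),("h",(508,186,42),-11.4)):
  for q in(y,y-180,y+180):
    s=solve_ik(list(p),[180,0,q]); print(nm,q,None if s is None else np.round(s).tolist())
print(get_obs()["ee_rot"])
```

```text
top [[592.2, 315.6], [577.7, 244.9], [537.5, 326.9], [522.9, 256.3]] -11.66 -11.78 -11.579999999999998 -11.689999999999998 centre [550.45060728 250.64620395]
scene [[593.4, 314.1], [578.5, 244.1], [537.9, 325.8], [523.3, 255.4]] -11.94 -11.53 -12.0 -11.75 centre [551.18058245 249.55105512]
A 4.5 [-6.0, 31.0, 92.0, -0.0, 57.0, 80.0]
A -175.5 [-6.0, 31.0, 92.0, 0.0, 57.0, -100.0]
A 184.5 [-6.0, 31.0, 92.0, 0.0, 57.0, -100.0]
B -13 [-12.0, 9.0, 123.0, -0.0, 48.0, 91.0]
B -193 [-12.0, 9.0, 123.0, 0.0, 48.0, -89.0]
B 167 [-12.0, 9.0, 123.0, 0.0, 48.0, -89.0]
h -11.4 [13.0, 18.0, 111.0, -0.0, 51.0, 114.0]
h -191.4 [13.0, 18.0, 111.0, 0.0, 51.0, -66.0]
h 168.6 [13.0, 18.0, 111.0, 0.0, 51.0, -66.0]
[ 1.79997301e+02 -1.56884436e-03  1.57096801e+02]
```

```bash
cat >> h.py <<'E'
TC=np.array([550.6,250.4]); TY=-11.65
def hole(x,y=-72):
    a=np.radians(TY); return TC+np.array([[np.cos(a),-np.sin(a)],[np.sin(a),np.cos(a)]])@[x,y]
GZ=38
def pick(xy,yaw):
    grip(50,30); goto([*xy,130],[180,0,yaw]); move_l([*xy,GZ],speed=120)
    grip(0,40); wait(.2); o=get_obs(); print("grip",o["grip_width"],o["grip_force"],o["tcp_pos"])
    move_l([*xy,130],speed=150); o=get_obs(); print("up",o["t"],o["grip_width"],o["grip_force"],o["wrist_force"])
def lower(xy,f0,z0=GZ+24,z1=GZ+5.5,d=2.):
    """lower in steps; stop on contact; returns z reached"""
    z=z0
    while z>z1+.01:
        z=max(z-d,z1); move_l([*xy,z],speed=40); w=np.array(get_obs()["wrist_force"])-f0
        print(round(z-GZ,1),np.round(w,1))
        if abs(w[2])>6: break
    return z
E
python3 - <<'E'
from h import *
pick((673.2,4.8),184.5)
p=hole(28); goto([*p,130],[180,0,168.35]); move_l([*p,GZ+24],speed=120); wait(.2)
f0=np.array(get_obs()["wrist_force"]); print(p,f0); z=lower(p,f0)
o=get_obs(); print(o["t"],o["tcp_pos"],z)
cv2.imwrite("pics/s1.png",cv2.resize(get_image("scene")[130:230,230:370,::-1],None,fx=5,fy=5,interpolation=cv2.INTER_CUBIC))
E
```

```text
grip 27.383313087630622 41.05073690414429 [674.55868162   4.67464288  39.64110696]
up 6.1083 27.456671149047203 40.45762360095978 [-0.46742426 -0.50318209 -0.68024301]
[563.48402995 174.2291278 ] [-0.86736625 -0.10602842 -0.52094009]
22.0 [0.7 0.7 1.2]
20.0 [1.6 0.1 0.3]
18.0 [ 0.8 -0.2  0.4]
16.0 [0.8 1.2 0.4]
14.0 [ 0.3 -0.  -0.1]
12.0 [ 1.   0.7 -0.7]
10.0 [1.2 0.9 0.5]
8.0 [ 1.4 -0.6 -0.3]
6.0 [ 1.1 -0.5  3.4]
5.5 [-0.  -0.3  5.7]
10.35 [564.16913407 174.36504156  44.63225967] 43.5
```

View pics/s1.png

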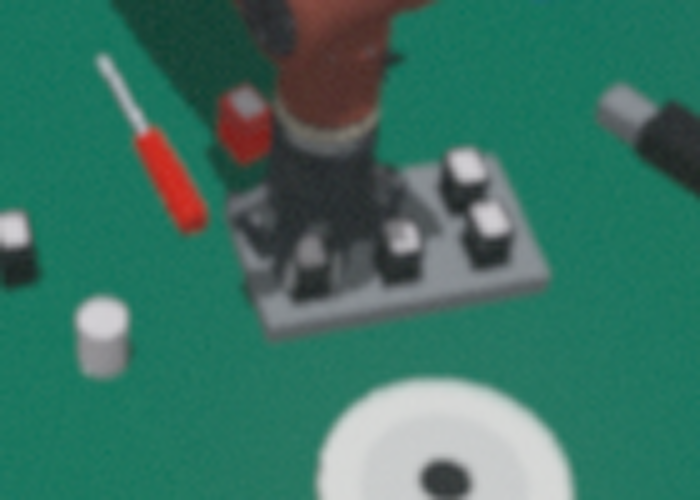

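The first spare went into its pocket and touched the floor with about 6 N. It sits at about (290,184) in the scene view. I'll release it and do the second.

Run:
```python
from h import *
grip(40,30); p=hole(28); move_l([*p,130],speed=150)
pick((446.5,-20.2),167)
p=hole(-28); goto([*p,130],[180,0,168.35]); move_l([*p,GZ+24],speed=120); wait(.2)
f0=np.array(get_obs()["wrist_force"]); z=lower(p,f0); print(z)
if z<GZ+6.1:
    grip(40,30); move_l([*p,150],speed=150); goto([420,-100,280],[180,0,168])
    o=get_obs(); print(o["t"])
ims={c:get_image(c) for c in K}
for c in K:
    print(c,len(ims))
cv2.imwrite("pics/s2.png",np.hstack([cv2.resize(ims["scene"][140:220,260:350,::-1],None,fx=4,fy=4,interpolation=cv2.INTER_CUBIC),cv2.resize(ims["top"][150:230,140:230,::-1],None,fx=4,fy=4,interpolation=cv2.INTER_CUBIC)]))
for x in(28,-28):
    h=hole(x); w={}
    for c in("top","scene"):
        u,v=np.round(proj(c,[*h,55])[0]).astype(int); r=6; px=np.array([(a,b) for b in range(v-r,v+r+1) for a in range(u-r,u+r+1)])
        W=np.clip((ims[c].min(2).astype(float)[px[:,1],px[:,0]]-180)/50,0,1); print(c,np.round(unproj(c,[(W@px)/W.sum()],55)[0,:2]-h,1))
```

```text
grip 27.364914796441877 40.70436716079712 [447.70225107 -20.44907557  39.0649695 ]
up 14.7833 27.464241283231356 39.98812437057495 [-0.4003961  -0.34584086 -1.57674669]
22.0 [-0.6 -0.5 -0.4]
20.0 [-0.1 -0.7 -0.3]
18.0 [-0.1 -0.2 -0.2]
16.0 [ 0.4 -0.9  0.7]
14.0 [-0.5 -0.2 -0.5]
12.0 [-0.2 -0.4  0.4]
10.0 [-0.  -0.6 -0.9]
8.0 [-0.2 -0.6  0.3]
6.0 [ 1.  -1.  -0.5]
5.5 [-0.9 -0.9  5.3]
43.5
21.4417
scene 2
top 2
top [-0.8  0. ]
scene [-0.5 -1. ]
top [-1.4 -0. ]
scene [-0.7 -0.8]
```

View pics/s2.png

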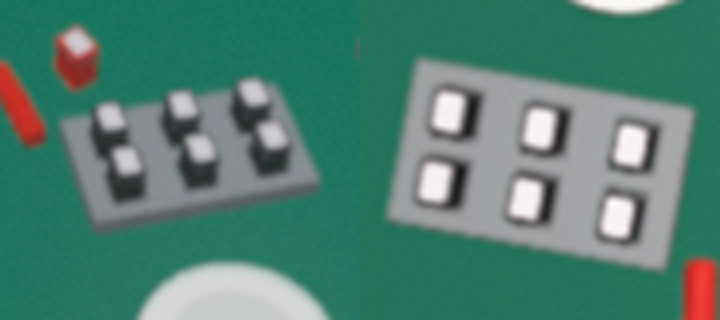

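All six modules are standing in the tray. Both spares are level with the others and within about 1.4 mm of their pocket centres. Next I'll refine the bar pose and plan the lid.

Run:
```python
from h import *
for c,e in(("top",[(342.3,216.5),(380.4,211.5)]),("scene",[(120+82/2.9,100+303/2.9),(120+168/2.9,100+264/2.9)])):
    w=cv2.imread(f"pics/{c}0.png").min(2).astype(np.float32); e=np.array(e); L=np.linalg.norm(e[1]-e[0]); d=(e[1]-e[0])/L; n=np.array([-d[1],d[0]])
    if n[1]<0:n=-n
    s=np.arange(5,L-5,.5); t=np.arange(-4,4.01,.25); G=e[0]+s[:,None,None]*d+t[None,:,None]*n
    I=cv2.remap(w,np.float32(G[...,0]),np.float32(G[...,1]),cv2.INTER_LINEAR); W=np.clip(I-I.max(1,keepdims=True)*.6,0,None)
    off=(W*t).sum(1)/W.sum(1); X=unproj(c,e[0]+s[:,None]*d+off[:,None]*n,89.5)[:,:2]
    m=X.mean(0); v=np.linalg.svd(X-m)[2][0]; v*=np.sign(v[1]); print(c,"yaw",np.degrees(np.arctan2(-v[0],v[1])),"pt",m)
    # ends along the line
    s=np.arange(-8,L+8,.25); pl=np.polyfit(np.arange(5,L-5,.5),off,1); G=e[0]+s[:,None]*d+np.polyval(pl,s)[:,None]*n
    p=cv2.remap(w,np.float32(G[:,:1]),np.float32(G[:,1:]),cv2.INTER_LINEAR)[:,0]; k=np.where(p>(p.max()+60)/2)[0]
    E=unproj(c,G[[k[0],k[-1]]],89.5)[:,:2]; print("ends",E.round(1).tolist(),np.linalg.norm(E[0]-E[1]),E.mean(0))
def R_tool(yaw,down):  # z fwd along yaw tilted down, y vertical-ish plane
    a,b=np.radians([yaw,down]); u=np.array([np.cos(a),np.sin(a),0]); z=np.cos(b)*u+[0,0,-np.sin(b)]
    x=np.array([-np.sin(a),np.cos(a),0]); return np.c_[x,np.cross(z,x),z]
from scipy.spatial.transform import Rotation as Ro
H=np.array([468,-292,89.5]); yaw=9
for down0 in(20,30,40,50):
  for sg in(1,-1):
    r=[]
    for th in(0,15,30,45,60):
        a=np.radians(yaw);u=np.array([np.cos(a),np.sin(a),0]);hg=H+215*u; t=np.radians(th)
        p=hg-215*(np.cos(t)*u)+[0,0,215*np.sin(t)]
        M=R_tool(yaw,down0+th); M=M@np.diag([sg,sg,1]); q=solve_ik(p.tolist(),Ro.from_matrix(M).as_euler("xyz",degrees=True).tolist()); r.append(None if q is None else np.round(q).astype(int).tolist())
    print(down0,sg,r)
```

```text
top yaw 9.265069625627993 pt [ 468.97620171 -292.70546199]
ends [[459.0, -231.4], [478.2, -349.4]] 119.5327767017472 [ 468.61129588 -290.39145198]
scene yaw 9.368829051977004 pt [ 468.2336489  -292.48823641]
ends [[477.7, -350.0], [454.1, -206.9]] 144.9783660515429 [ 465.88767244 -278.45360865]
20 1 [None, [-63, 6, 129, 74, 54, -124], [-54, -1, 121, 48, 51, -92], [-44, 0, 110, 24, 57, -64], [-35, 8, 95, 7, 70, -46]]
20 -1 [[-69, 24, 129, 91, 67, 29], [-63, 6, 129, 74, 54, 56], [-54, -1, 121, 48, 51, 88], [-44, 0, 110, 24, 57, 116], [-35, 8, 95, 7, 70, 134]]
30 1 [[-66, 17, 129, 84, 57, -140], [-59, 3, 126, 60, 49, -109], [-50, -1, 117, 33, 52, -77], [-40, 3, 105, 13, 63, -54], [-32, 13, 89, 0, 78, -41]]
30 -1 [[-66, 17, 129, 84, 57, 40], [-59, 3, 126, 60, 49, 71], [-50, -1, 117, 33, 52, 103], [-40, 3, 105, 13, 63, 126], [-32, 13, 89, 0, 78, 139]]
40 1 [[-62, 12, 128, 73, 49, -127], [-54, 2, 123, 44, 47, -92], [-45, 2, 112, 20, 56, -64], [-36, 8, 99, 4, 70, -47], [-29, 18, 83, -6, 87, -37]]
40 -1 [[-62, 12, 128, 73, 49, 53], [-54, 2, 123, 44, 47, 88], [-45, 2, 112, 20, 56, 116], [-36, 8, 99, 4, 70, 133], [-29, 18, 83, -6, 87, 143]]
50 1 [[-58, 9, 126, 58, 44, -110], [-50, 3, 119, 29, 49, -76], [-41, 5, 107, 9, 61, -54], [-33, 12, 94, -3, 78, -41], [-27, 23, 78, -12, 95, -35]]
50 -1 [[-58, 9, 126, 58, 44, 70], [-50, 3, 119, 29, 49, 104], [-41, 5, 107, 9, 61, 126], [-33, 12, 94, -3, 78, 139], [-27, 23, 78, -12, 95, 145]]
```

```bash
cat >> h.py <<'E'
from scipy.spatial.transform import Rotation as Ro
H=np.array([468.6,-291.2,89.5]); BY=9.3; D0=38
U=np.array([np.cos(np.radians(BY)),np.sin(np.radians(BY)),0]); YB=np.array([-U[1],U[0],0]); HG=H+214.95*U+[0,0,-4.5]
def lidpose(th,back=0,dz=0):
    b=np.radians(D0); z=np.cos(b)*U+[0,0,-np.sin(b)]; M=np.c_[YB,np.cross(z,YB),z]
    R=Ro.from_rotvec(YB*np.radians(th)).as_matrix(); M=R@M
    p=HG+R@(H-HG)-back*M[:,2]+[0,0,dz]
    return p.tolist(),Ro.from_matrix(M).as_euler("xyz",degrees=True).tolist()
def rep(s):
    o=get_obs(); print(s,round(o["t"],1),np.round(o["tcp_pos"],1),np.round(o["wrist_force"],1),round(o["grip_width"],1),round(o["grip_force"],1))
E
python3 - <<'E'
from h import *
grip(30,30)
goto(*lidpose(0,100,120)); rep("hi"); move_l(*lidpose(0,100),speed=150); move_l(lidpose(0,0)[0],speed=80); wait(.2); rep("at")
print(lidpose(0))
cv2.imwrite("pics/s3.png",cv2.resize(get_image("scene")[150:290,120:280,::-1],None,fx=4,fy=4,interpolation=cv2.INTER_CUBIC))
E
```

```text
hi 22.8 [ 391.  -303.5  271.2] [-0.8 -0.1  0.6] 30.1 0.0
at 25.3 [ 468.5 -291.5   89.8] [0.6 0.6 0.9] 30.4 0.0
([468.6, -291.2, 89.5], [128.0, 1.2722218725854067e-14, 99.30000000000001])
```

View pics/s3.png

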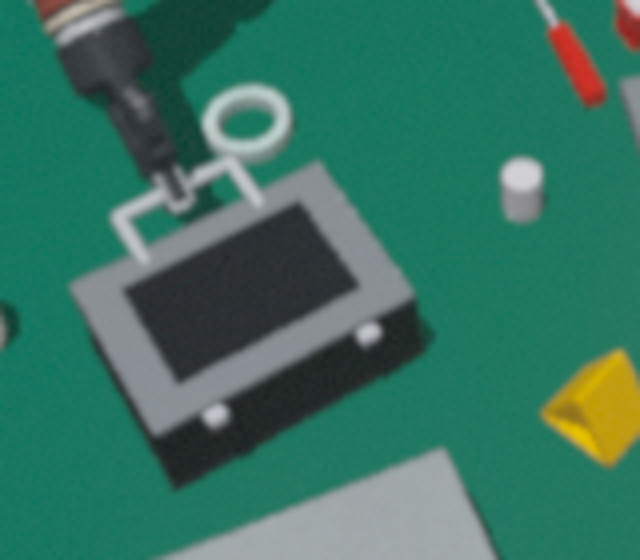

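The fingers straddle the middle of the bar at about (164,197) in the scene view, with no contact yet. I'll grip and lift.

Run:
```python
from h import *
grip(0,80); wait(.2); rep("grip")
for th in range(6,61,6):
    move_l(*lidpose(th),speed=70); rep(th)
    w=np.linalg.norm(get_obs()["wrist_force"])
    if w>60 or get_obs()["grip_width"]<8: print("stop");break
wait(.4); rep("end"); o=get_obs(); print(o["ee_rot"],lidpose(60))
d=np.array(o["tcp_pos"])-HG; print("angle",np.degrees(np.arctan2(d[2],-d@U))-np.degrees(np.arcsin(4.5/215)),np.linalg.norm(d))
for c in K: cv2.imwrite(f"pics/e_{c}.png",get_image(c)[:,:,::-1])
a=cv2.imread("pics/e_scene.png")[100:290,120:360];cv2.imwrite("pics/e1.png",cv2.resize(a,None,fx=3,fy=3,interpolation=cv2.INTER_CUBIC))
```

```text
grip 25.9 [ 468.3 -291.4   89.5] [-5.7 -0.   3.1] 9.8 78.0
6 26.4 [ 469.9 -291.1  111.8] [-3.6 -1.4 -0.8] 9.6 78.7
12 26.8 [ 473.7 -290.5  133.9] [-4.9 -2.6 -0.7] 9.1 78.9
18 27.3 [ 479.9 -289.5  155.7] [-4.8 -2.2  0.3] 9.8 78.9
24 27.8 [ 488.3 -288.1  176.7] [-5.5 -3.1  2.9] 9.5 79.0
30 28.2 [ 498.8 -286.3  196.5] [-5.8 -2.   1.7] 9.5 79.0
36 28.7 [ 511.2 -284.4  215.1] [-6.3 -2.2  4.4] 9.5 79.1
42 29.2 [ 525.5 -282.   232.4] [-6.1 -1.8  3.9] 9.8 79.1
48 29.7 [ 541.8 -279.4  248.2] [-4.8 -1.1  6.1] 9.6 79.1
54 30.1 [ 559.5 -276.5  262.2] [-4.  -1.3  4.6] 9.4 79.1
60 30.6 [ 578.7 -273.3  274.2] [-3.5 -0.5  5. ] 9.7 79.1
end 31.0 [ 578.2 -273.4  274. ] [-2.9 -0.5  6.1] 9.4 79.0
[-1.72008049e+02 -1.65283534e-02  9.93317079e+01] ([578.5082076620735, -273.2018407620076, 273.4021605434651], [-172.0, 1.2722218725854067e-14, 99.30000000000003])
angle 60.004134533790264 215.6425302609008
```

View pics/e1.png

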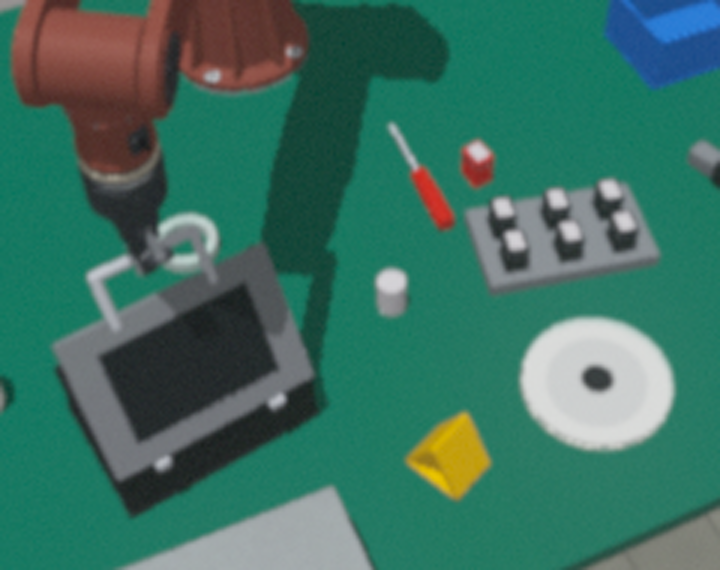

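The lid is held by its bar at about (165,185), at 60° going by the TCP's place on the hinge arc. The grip is steady, all six modules stand in the tray and the bystanders have not moved, so I'm handing in.

```bash
python3 -c "
from station import *
print(sign_off())"
```

```text
the job is handed in; nothing more can be done
None
```

Both spares are fully down in the two empty pockets, and the lid was held by its bar at about 60° (worked out from the gripper's position) when I handed the job in, about 31 s into the 72 s allowed.

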